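Weigh out a batch of cabinet knobs on the spring scale

TASK

Pick up the steel scoop that holds the brass ball knobs by its wooden handle and pour the knobs into the round pan of the spring scale until the pan has dropped all the way onto its stop. Then set the scoop back down upright on the bench and let go of it.

Things in the scene. Friction and masses are not known exactly. Their poses are not given: they have to be found in the camera images.
- scoop_center (a point): Centre of the longer of two steel scoops, the one with six brass balls (22 mm, 47 g each); empty it weighs 0.16-0.26 kg. Trough 117 mm long, 56 wide, sides 50 high. Origin 50 mm above its underside; x to its open nose, z up. Wooden block handle over the centre: 20 mm thick along x, 36 along y, from 5 to 50 mm above this point. The shorter scoop (83 mm) is empty and not used.
- scoop_lip (a point): Middle of the open nose's 50 mm wide lip, the floor edge the balls roll over: 57 mm ahead (+x) of scoop_center and 25 mm below it; axes alike. The floor rises 10 degrees from back to lip, so balls stay at the back while the scoop is level and roll out once it is tipped nose-down well past 10 degrees; 30 to 50 empties it.
- pan_mouth (a point): Centre of the rim plane of the scale's round aluminium pan: 170 mm across the rim, 150 at the bottom, 50 deep; rim 110 mm above the bench when empty, 90 when down. z up, x level towards the column: spring 122 mm and column 162 mm from the centre in +x, 264 mm tall, about 25 wide. Other sides open; base plate 150 wide, 12 high, from x = -80 to 190 mm.
- pan (a joint): How far the spring-hung pan has sunk straight down, in m: 0 empty, at the top; 0.020 on the fixed rubber-topped stop under its centre. It starts to sink under about 110 g (three balls); four balls leave it about 5 mm short, five or six put it on the stop.
Things that resemble listed ones, but are neither listed nor needed, are in the scene too. Leave any pink look-alike of the part that bears scoop_center alone.

How it is judged:
On the way:
1. the scoop is tipped (by more than about 11 degrees) above the pan (angle between scoop_center's own z axis and vertical above 0.2 rad and horizontal distance between scoop_center and pan_mouth below 0.17 m and z of scoop_center in the frame of pan_mouth above 0.02 m), for 0.1 s.
At the end, for the whole second after the job is handed in: The pan is down on its stop (sunk at least 18 of its 20 mm) and stays there; the scoop stands upright on the bench (within 10 degrees, its middle 40 to 60 mm above the bench), clear of the pan (middles at least 100 mm apart), and is released (value of joint pan above 0.018 m and height (world z) of scoop_center between 0.04 and 0.06 m and angle between scoop_center's own z axis and vertical below 0.17 rad and horizontal distance between scoop_center and pan_mouth above 0.1 m); the robot touches nothing.
It also fails if it takes over 64 s, if anything falls off the work surface, if the arm or the gripper's body presses on something with over 40 N, if the wrist force passes 120 N, or if a joint passes its speed limit or range.

ROBOT

A 6-joint arm with a two-finger parallel gripper is mounted at the origin on the work surface. World frame = base frame: x ahead of the robot, y to its left, z up, the work surface at z = 0. Lengths are in m, angles in rad, forces in N, time in s.
With the tool pointing down it reaches from about 0.325 to 0.925 m from the base axis. Payload 3.1 kg.
Tool frame: the origin (TCP) lies at the very end of the fingers, on their centre line; the grasp point (between the pads) lies behind it (ctrl.pinch_z is the y of the grasp point in the tool frame, in m); y points along the fingers, z is the direction in which the jaws open and shut, and the axes are right-handed (so a half turn about y gives the same grasp; the last joint's range is limited). The gripper opens to 85 mm and grips with 20 to 120 N. Pads are 22 mm wide; open, the fingers measure 114 mm over their backs; the gripper's body (76 mm by 85 mm) begins 54 mm behind the grasp point. The pads swing forward as they close: fully open they stand 13 mm farther back than shut.
Start: joints at [0.99, 0.217, 1.613, -0, 1.311, -0.112], TCP at [0.282, 0.558, 0.197] pointing down, gripper open.
Joint ranges: [-2.75, 2.75], [-0.78, 2.1], [0.31, 2.55], [-1.13, 4.27], [0.13, 2.63], [-2.58, 2.58]. Speed limits (rad/s): [2.79, 2.79, 3.14, 3.14, 3.14, 3.14].

INTERFACE

Orientations are given as a unit quaternion [w, x, y, z].
In Python, from workcell import ctrl, fingers, viewer, order gives the robot as it stands. The module is installed in compiled form; this text tells all that it offers. Calls block until the motion is done:
- ctrl.move_ptp(position, orientation): joint-space move of the TCP to a pose.
- ctrl.movel(position, orientation=None, rate=0.15): straight line of the TCP; orientation=None keeps the orientation; rate is the mean speed in m/s.
- ctrl.movej(angles): joint-space move.
- fingers.open_jaws() and fingers.grab(): open the fingers fully, or close them until they stop; the grip force is fixed at half the most.
- ctrl.wait(seconds).
- ctrl.ik(position, orientation): joint angles nearest the present ones, or None.
- viewer.get_image(name): name is "side" or "top"; returns a dict with "image" (384x512x3 uint8, red, green, blue), "fx", "fy", "cx", "cy" (pixels), "position" and "rotation" of the camera in the world. Camera axes: x right, y down, z forward; pixel columns grow to the right and rows downward; lengths in m; the calibration is good to about 2 mm. A picture is of the moment at which its call begins. There is no depth.
A pose or a line that the arm cannot do raises ctrl.MotionError and nothing moves.
- order.job_done(): hands the job in, once; it reports no verdict.
Trained networks look in the newest picture that a camera, given by its name, has taken for a name from the list of things; names that differ only in an ending like _2 or _b are one class to them, and where a whole thing is asked for, a point or a joint stands for the part that bears it (a point fixed in the world has none). Each returns a list of dicts, best first, with "p" (0 to 1); they miss things now and then, are a little off and sometimes report something else, mostly with a low value. They report only what shows in the picture. A call takes as long as a camera call. They do not tell look-alikes from the thing itself.
- viewer.silhouettes(camera, label): "pixels" (384x512 bool, what is visible of it) and "extent" ([centre column, centre row, width, height] in pixels, round what is visible of it).
- viewer.mark_of(camera, label): "at" ([column, row] in pixels: a listed point, or the origin of a listed thing).
Readings, each from a call of its own:
- ctrl.get_clock(): time.
- ctrl.get_joints(): joint angles.
- ctrl.get_qvel(): joint speeds.
- ctrl.get_tau(): joint torques, N m.
- ctrl.get_position(): TCP position.
- ctrl.get_orientation(): TCP orientation.
- ctrl.get_force(): force on the tool from outside, world axes, zero at the start.
- ctrl.get_moment(): the same for the moment, N m.
- ctrl.get_grip_width(): finger opening in m.
Only numpy, scipy, OpenCV 4.12 (cv2) and the standard library are available. Lean on these libraries where they do the work, as an engineer would, in place of code of your own. Each camera call takes 0.05 s, during which the arm holds its last target.

## Working session

There is one attempt and no reset: what is moved stays moved. The work goes in short steps, each a Python script; the robot and the scene stay as the last script left them, time stands still between calls to the robot, and variables do not carry over. Pictures are saved under pics/ and viewed, and the job is handed in when it is done.

```bash
mkdir -p pics
cat > h.py <<'E'
from workcell import ctrl, fingers, viewer, order
import numpy as np, cv2
from scipy.spatial.transform import Rotation as R
def snap(n,f):
    d=viewer.get_image(n); cv2.imwrite('pics/'+f,d['image'][:,:,::-1]); return d
def ray(d,px):
    v=np.array([(px[0]-d['cx'])/d['fx'],(px[1]-d['cy'])/d['fy'],1.]); Rm=np.array(d['rotation'])
    v=Rm@v; return np.array(d['position']),v/np.linalg.norm(v)
def at_z(d,px,z):
    p,v=ray(d,px); return p+v*(z-p[2])/v[2]
def tri(d1,a,d2,b):
    p,u=ray(d1,a);q,v=ray(d2,b)
    s=np.linalg.lstsq(np.stack([u,-v],1),q-p,rcond=None)[0]
    A=p+u*s[0];B=q+v*s[1]; return (A+B)/2,np.linalg.norm(A-B)
def proj(d,P):
    c=np.array(d['rotation']).T@(np.array(P)-d['position']); return [d['fx']*c[0]/c[2]+d['cx'],d['fy']*c[1]/c[2]+d['cy']]
E
python3 - <<'E'
from h import *
np.set_printoptions(precision=4,suppress=True)
D={}
for c in('side','top'):
    d=D[c]=snap(c,c+'0.png'); print(c,d['fx'],d['position'],np.array(d['rotation']).tolist())
M={}
for l in('scoop_center','scoop_lip','pan_mouth'):
    for c in D:
        m=viewer.mark_of(c,l); M[l,c]=m
        print(l,c,[(np.round(x['at'],1),round(x['p'],2)) for x in m])
    for a in M[l,'side']:
        for b in M[l,'top']:
            P,e=tri(D['side'],a['at'],D['top'],b['at']); print(P,e)
print(ctrl.pinch_z,ctrl.get_orientation(),R.from_quat(np.roll(ctrl.get_orientation(),-1)).as_matrix())
E
```

```text
side 481.8270697934794 [ 0.1095 -0.57    0.7959] [-0.36613578248529743, 0.8869144784877828, -0.26304440349206154, 0.10067243130136856]
top 385.6536232292088 [0.3241 0.0332 0.897 ] [-0.08701368469732117, 0.7524462028605816, -0.6482880330252018, 0.0773043123790809]
scoop_center side [(array([227. , 187.8]), 0.8), (array([162.5, 168.3]), 0.73), (array([267.1, 220.8]), 0.67)]
scoop_center top [(array([155.5, 240.5]), 0.95), (array([289.8, 213.6]), 0.88), (array([226.3, 210.6]), 0.69)]Traceback (most recent call last):
  File "<stdin>", line 13, in <module>
  File "h.py", line 12, in tri
    p,u=ray(d1,a);q,v=ray(d2,b)
        ~~~^^^^^^
  File "h.py", line 8, in ray
    v=Rm@v; return np.array(d['position']),v/np.linalg.norm(v)
      ~~^~
ValueError: matmul: Input operand 1 has a mismatch in its core dimension 0, with gufunc signature (n?,k),(k,m?)->(n?,m?) (size 3 is different from 4)
```

The rotation is a quaternion, so I'll convert it.

```bash
sed -i "s/d=viewer.get_image(n);/d=viewer.get_image(n); d['rotation']=R.from_quat(np.roll(d['rotation'],-1)).as_matrix();/" h.py
python3 - <<'E'
from h import *
np.set_printoptions(precision=4,suppress=True)
D={c:snap(c,c+'1.png') for c in('side','top')}
M={}
for l in('scoop_center','scoop_lip','pan_mouth'):
    for c in D:
        m=viewer.mark_of(c,l); M[l,c]=m
        print(l,c,[(np.round(x['at'],1),round(x['p'],2)) for x in m])
    for a in M[l,'side']:
        for b in M[l,'top']:
            P,e=tri(D['side'],a['at'],D['top'],b['at'])
            if e<.02: print(a['at'],b['at'],P,e)
print(ctrl.pinch_z,ctrl.get_orientation(),R.from_quat(np.roll(ctrl.get_orientation(),-1)).as_matrix())
E
```

```text
scoop_center side [(array([265.8, 221.9]), 0.94), (array([164.1, 165.2]), 0.58), (array([227.9, 185.9]), 0.56), (array([202.9, 202. ]), 0.4)]
scoop_center top [(array([158.5, 240.7]), 0.94), (array([288.8, 214.9]), 0.75)]
[265.8, 221.9] [288.8, 214.9] [ 0.4739 -0.0109  0.0521] 0.00029238730432059636
[164.1, 165.2] [158.5, 240.7] [0.3731 0.2619 0.0578] 0.004547924301821071
scoop_lip side [(array([203.4, 202.9]), 0.98), (array([291.9, 230.8]), 0.83), (array([162.1, 156.1]), 0.64)]
scoop_lip top [(array([219.2, 236.6]), 0.64), (array([303.3, 198. ]), 0.64)]
[203.4, 202.9] [219.2, 236.6] [0.4053 0.1377 0.0204] 0.0033931480397056215
[291.9, 230.8] [303.3, 198.0] [ 0.5223 -0.0401  0.0219] 0.003001167186043147
pan_mouth side [(array([379.7, 291.3]), 0.63)]
pan_mouth top [(array([423.4, 208.4]), 0.8)]
[379.7, 291.3] [423.4, 208.4] [ 0.522  -0.2864  0.1022] 0.0029547999350972762
-0.0187 [ 0.6878 -0.6878  0.1643 -0.1642] [[ 0.8921 -0.      0.4519]
 [-0.4519  0.      0.8921]
 [-0.     -1.      0.    ]]
```

View pics/side0.png

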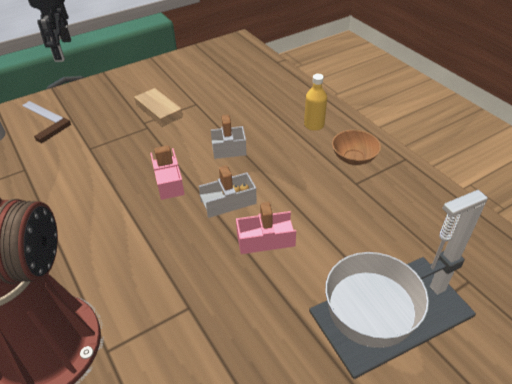

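View pics/top0.png

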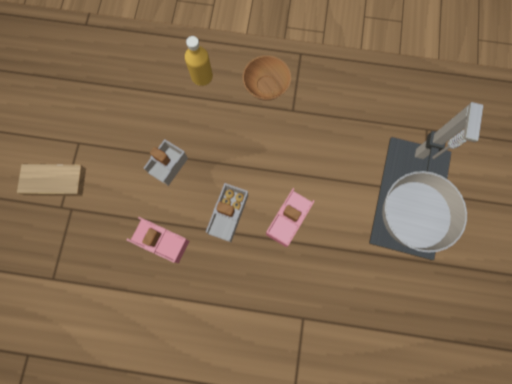

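Top view: the grey scoop with the balls is at about (227,212), with its balls at the back near (235,197) and its open nose near (219,238). There is a pink look-alike at (290,217) and another at (157,240). The empty short scoop is at (165,162) and the pan at (424,212). Next I'll measure the scoop's axis precisely.

Run:
```python
from h import *
np.set_printoptions(precision=4,suppress=True)
C={'side':(227.5,187),'top':(226.3,210.6)}
for k in range(3):
    D={c:snap(c,f'{c}_{k}b.png') for c in('side','top')}
    def near(c,l,p,r=25):
        m=[x for x in viewer.mark_of(c,l) if np.hypot(*np.subtract(x['at'],p))<r]
        return m[0]['at'] if m else None
    r={}
    for l,ps,pt in(('scoop_center',(227.5,187),(226.3,210.6)),('scoop_lip',(203,203),(219,237)),('pan_mouth',(379,291),(423,208))):
        a=near('side',l,ps,14);b=near('top',l,pt,14)
        if a is not None:
            print(l,'side',np.round(a,1), at_z(D['side'],a,dict(scoop_center=.05,scoop_lip=.025,pan_mouth=.11)[l]))
        if b is not None:
            print(l,'top',np.round(b,1), at_z(D['top'],b,dict(scoop_center=.05,scoop_lip=.025,pan_mouth=.11)[l]))
for c in D:
    for s in viewer.silhouettes(c,'scoop_center'): print(c,s['p'],s['extent'])
    im=cv2.imread(f'pics/{c}_2b.png')
    x,y=(227,190) if c=='side' else (226,212)
    cv2.imwrite(f'pics/{c}_crop.png',cv2.resize(im[y-40:y+40,x-50:x+50],None,fx=7,fy=7,interpolation=cv2.INTER_CUBIC))
```

```text
scoop_center side [229.8 186. ] [0.4668 0.1252 0.05  ]
scoop_center top [225.3 208.5] [0.4678 0.1309 0.05  ]
scoop_lip side [203.4 199.8] [0.4066 0.1426 0.025 ]
scoop_lip top [218.2 236.5] [0.4064 0.1388 0.025 ]
pan_mouth side [380.4 291.2] [ 0.5201 -0.2904  0.11  ]
pan_mouth top [425.4 207.2] [ 0.5219 -0.2865  0.11  ]
scoop_center top [225.1 211.9] [0.4602 0.13   0.05  ]
scoop_lip side [202. 201.] [0.4021 0.141  0.025 ]
scoop_lip top [221.6 239.2] [0.4015 0.1302 0.025 ]
pan_mouth side [379.4 293.2] [ 0.516  -0.2924  0.11  ]
pan_mouth top [423.7 205.8] [ 0.5243 -0.2829  0.11  ]
scoop_center side [227.4 183.9] [0.4657 0.134  0.05  ]
scoop_center top [224.4 210.3] [0.4635 0.1322 0.05  ]
scoop_lip side [201.8 203.8] [0.3976 0.1335 0.025 ]
scoop_lip top [216.9 237.6] [0.4035 0.1413 0.025 ]
pan_mouth side [379.4 293.5] [ 0.5156 -0.2929  0.11  ]
pan_mouth top [426.3 209.4] [ 0.5175 -0.2886  0.11  ]
side 0.94 [268.5, 225.8, 59.3, 53.7]
side 0.75 [167.4, 171.3, 31.2, 48.8]
side 0.73 [229.3, 190.4, 56.8, 52.0]
top 0.91 [288.0, 218.6, 47.0, 53.9]
top 0.83 [228.4, 212.4, 40.8, 56.7]
top 0.57 [160.7, 242.3, 58.3, 48.3]
```

View pics/top_crop.png

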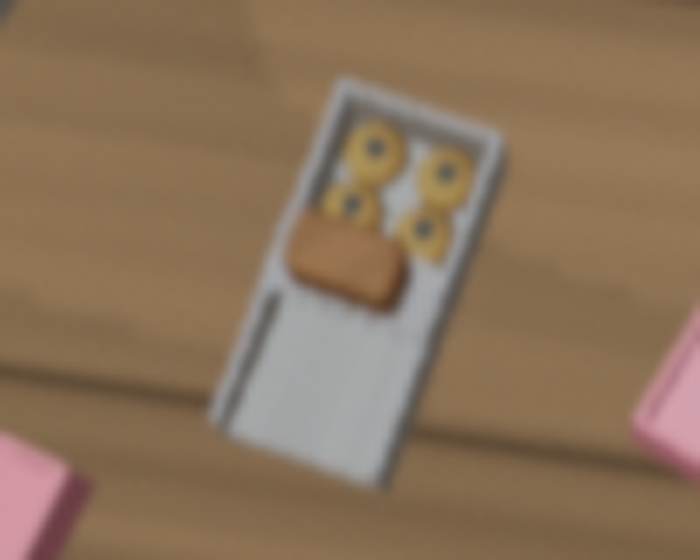

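View pics/side_crop.png

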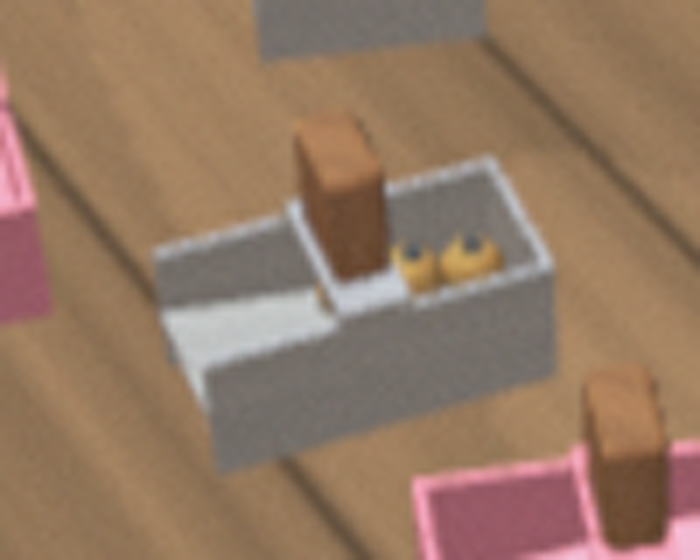

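Run:
```python
from h import *
np.set_printoptions(precision=4,suppress=True)
D={c:snap(c,f'{c}_z.png') for c in('side','top')}
g=lambda c,x,y,z: at_z(D[c],((227-50 if c=='side' else 176)+(x+.5)/7-.5,(150 if c=='side' else 172)+(y+.5)/7-.5),z)
T=[g('top',*p,.05) for p in((343,80),(503,135),(212,418))]
print('top rim',T, 'len',np.linalg.norm(T[2]-T[0]),'wid',np.linalg.norm(T[1]-T[0]))
print('yaw',[np.degrees(np.arctan2(*(T[2]-T[0])[1::-1])),np.degrees(np.arctan2(*(T[1]-T[0])[1::-1]))])
print('handle top c',np.mean([g('top',*p,.1) for p in((305,212),(405,243),(288,262),(385,295))],0))
h=[g('top',*p,.1) for p in((305,212),(405,243),(288,260),(390,292))]; print(np.array(h))
S=[g('side',*p,.05) for p in((490,158),(553,268),(155,250),(210,365))]
print('side rim',np.array(S),np.mean(S,0),np.degrees(np.arctan2(*(S[2]-S[0])[1::-1])),np.degrees(np.arctan2(*(S[3]-S[1])[1::-1])))
print('side handle',np.mean([g('side',*p,.1) for p in((297,130),(350,115),(382,165),(325,183))],0))
# column: base + top
print('column base', at_z(D['top'],(428,152),.012), 'top', tri(D['side'],(465,200),D['top'],(474,122)))
print('plate corners',[at_z(D['top'],p,.012) for p in((398,139),(371,245),(437,256),(455,150))])
print(proj(D['top'],[.52,-.288,.11]),proj(D['side'],[.52,-.288,.11]))
```

```text
top rim [array([0.5254, 0.1424, 0.05  ]), array([0.515 , 0.0884, 0.05  ]), array([0.4113, 0.1646, 0.05  ])] len 0.11623648728968478 wid 0.05501572551602125
yaw [np.float64(168.99077713700214), np.float64(-100.86815240219664)]
handle top c [0.4609 0.1261 0.1   ]
[[0.4714 0.1403 0.1   ]
 [0.4665 0.109  0.1   ]
 [0.4562 0.1429 0.1   ]
 [0.4511 0.111  0.1   ]]
side rim [[0.5223 0.1436 0.05  ]
 [0.5117 0.0882 0.05  ]
 [0.4097 0.1658 0.05  ]
 [0.3999 0.1105 0.05  ]] [0.4609 0.127  0.05  ] 168.87168396291784 168.73416658944205
side handle [0.4581 0.1255 0.1   ]
column base [ 0.6836 -0.3259  0.012 ] top (array([ 0.6492, -0.3012,  0.2645]), np.float64(0.00045592150934954694))
plate corners [array([ 0.7062, -0.2518,  0.012 ]), array([ 0.4401, -0.2077,  0.012 ]), array([ 0.4375, -0.358 ,  0.012 ]), array([ 0.6984, -0.3904,  0.012 ])]
[np.float64(426.0655903457543), np.float64(208.1844113891978)] [np.float64(379.36174503934603), np.float64(290.20842760532713)]
```

```bash
python3 -c "
import cv2
a=cv2.imread('pics/top_z.png')[90:270,350:512];cv2.imwrite('pics/pt.png',cv2.resize(a,None,fx=3.3,fy=3.3))"
```

```text
(no output)
```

View pics/pt.png

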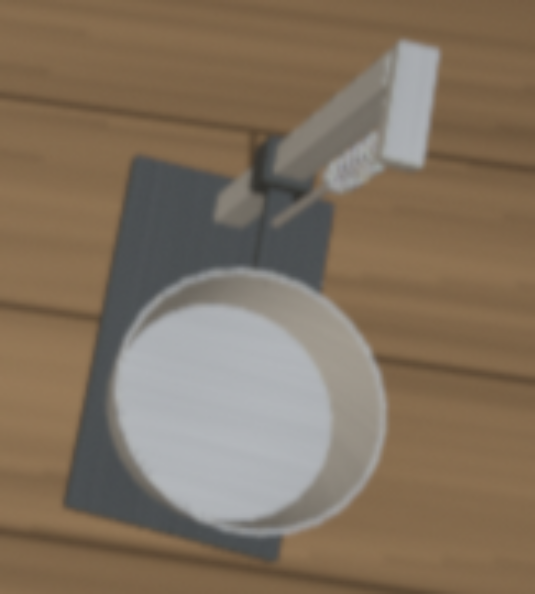

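```bash
cat >> h.py <<'E'
A=np.array([[0,0,-1],[1,0,0],[0,-1,0]],float)  # columns = tool x,y,z in scoop axes
G=0.0133
def pose(center,yaw,tilt=0):
    Rs=R.from_euler('ZY',[yaw,tilt],degrees=True).as_matrix()
    return np.array(center)+Rs@[0,0,G], np.roll(R.from_matrix(Rs@A).as_quat(),1)
def pose_lip(lip,yaw,tilt):
    Rs=R.from_euler('ZY',[yaw,tilt],degrees=True).as_matrix()
    return pose(np.array(lip)-Rs@[.057,0,-.025],yaw,tilt)
SC=np.array([.462,.1265]); YAW=169.; PAN=np.array([.518,-.287])
E
python3 - <<'E'
from h import *
np.set_printoptions(precision=3,suppress=True)
for z in(.15,.05,.22): print(ctrl.ik(*pose([*SC,z],YAW)))
for y in(90,100,110,125,150):
    u=np.array([np.cos(np.radians(y)),np.sin(np.radians(y))])
    for t,z in((0,.17),(12,.155),(30,.125),(50,.125)):
        print(y,t,ctrl.ik(*pose_lip([*(PAN-.02*u),z],y,t)))
E
```

```text
[ 0.121 -0.068  1.981 -0.     1.228  0.313]
[ 0.121  0.069  2.054 -0.     1.018  0.313]
[ 0.121 -0.133  1.906 -0.     1.368  0.313]
90 0 [-0.723  0.225  1.582 -0.     1.335  0.847]
90 12 [-0.621  0.145  1.696 -0.184  1.184  1.01 ]
90 30 [-0.442  0.101  1.854 -0.559  1.02   1.387]
90 50 [-0.239  0.142  1.954 -1.012  1.071  1.863]
100 0 [-0.708  0.246  1.556  0.     1.34   0.688]
100 12 [-0.621  0.144  1.697 -0.16   1.155  0.829]
100 30 [-0.462  0.06   1.898 -0.528  0.924  1.202]
100 50 [-0.267  0.06   2.045 -1.062  0.916  1.766]
110 0 [-0.691  0.265  1.533 -0.     1.344  0.531]
110 12 [-0.622  0.143  1.698 -0.13   1.13   0.645]
110 30 [-0.489  0.023  1.937 -0.469  0.833  0.99 ]
110 50 [-0.313 -0.022  2.129 -1.094  0.748  1.646]
125 0 [-0.663  0.286  1.507  0.     1.348  0.297]
125 12 [-0.623  0.142  1.699 -0.077  1.104  0.365]
125 30 [-0.542 -0.022  1.982 -0.312  0.721  0.605]
125 50 [-0.423 -0.135  2.232 -1.05   0.469  1.365]
150 0 [-0.613  0.3    1.489 -0.     1.352 -0.089]
150 12 [-0.625  0.142  1.699  0.024  1.092 -0.11 ]
150 30 [-0.65  -0.056  2.015  0.102  0.666 -0.19 ]
150 50 [-0.69  -0.232  2.311  0.582  0.233 -0.678]
```

Run:
```python
from h import *
np.set_printoptions(precision=3,suppress=True)
ctrl.move_ptp(*pose([*SC,.20],YAW))
ctrl.movel(*pose([*SC,.11],YAW),rate=.15)
ctrl.movel(*pose([*SC,.05],YAW),rate=.08)
print(ctrl.get_force(),ctrl.get_clock())
snap('side','s2.png')
fingers.grab()
print(ctrl.get_grip_width(),ctrl.get_force(),ctrl.get_clock())
snap('side','s3.png')
```

```text
[-0.07   0.656 -1.049] 5.3583
0.016742276358952396 [-3.163  1.318  4.095] 6.0667
```

View pics/s3.png

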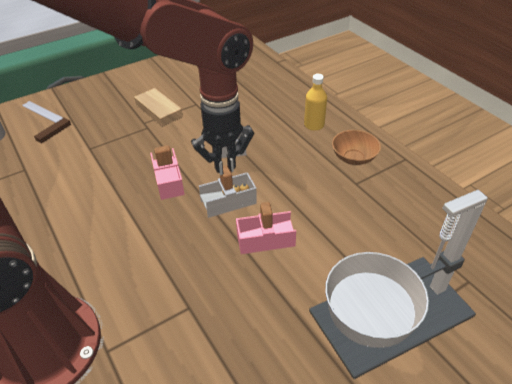

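The jaws are closed on the wooden handle at (227,178), and the scoop hasn't moved. I'll lift it and look.

Run:
```python
from h import *
np.set_printoptions(precision=3,suppress=True)
ctrl.movel(*pose([*SC,.09],YAW),rate=.06)
ctrl.movel(*pose([*SC,.20],YAW),rate=.12)
print(ctrl.get_grip_width(),ctrl.get_force(),ctrl.get_moment(),ctrl.get_clock())
a=snap('side','s4.png');b=snap('top','t4.png')
for c in('side','top'): cv2.imwrite(f'pics/c4{c}.png',cv2.resize(cv2.imread(f'pics/{c[0]}4.png')[60:260,140:330],None,fx=3,fy=3))
```

```text
0.01647846768575978 [-0.85   0.041 -5.233] [ 0.022  0.052 -0.021] 8.0
```

View pics/c4side.png

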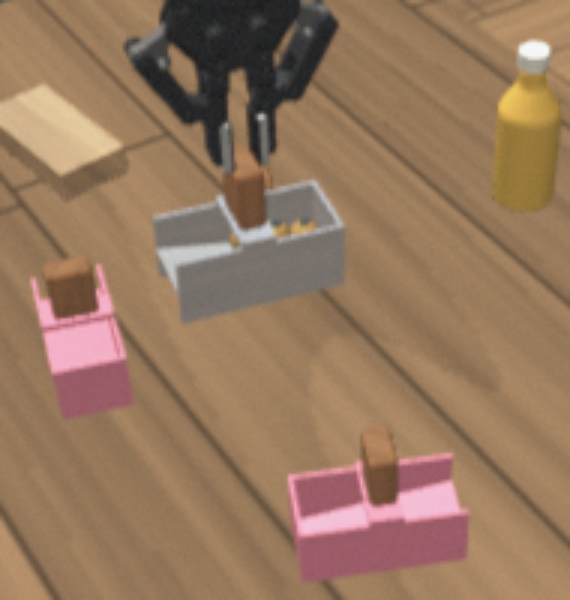

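View pics/c4top.png

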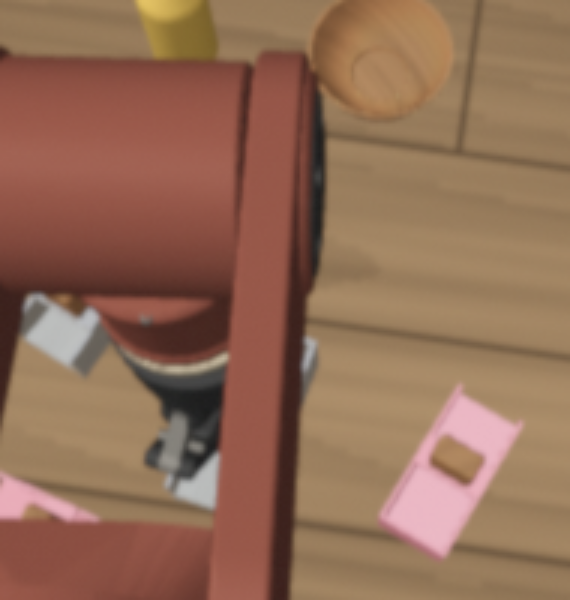

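The scoop is up with the balls inside, but the grip looks shallow. I'll compare the predicted corner positions with the picture.

Run:
```python
from h import *
np.set_printoptions(precision=4,suppress=True)
d=snap('side','s5.png'); p=ctrl.get_position(); print(p, pose([*SC,.2],YAW)[0])
Rs=R.from_euler('Z',YAW,degrees=True).as_matrix(); C=np.array([*SC,.2])
im=cv2.resize(d['image'][:,:,::-1],None,fx=4,fy=4,interpolation=cv2.INTER_CUBIC)
for q in [(58,28,0),(58,-28,0),(-58,28,0),(-58,-28,0),(58,28,-50),(-58,28,-50),(58,-28,-50),(10,18,50),(-10,18,50),(10,-18,50),(-10,-18,50)]:
    u=proj(d,C+Rs@(np.array(q)/1000)); cv2.circle(im,(int(4*u[0]+2),int(4*u[1]+2)),3,(0,255,0),-1)
u=proj(d,p); cv2.circle(im,(int(4*u[0]+2),int(4*u[1]+2)),4,(0,0,255),-1)
u=np.array(proj(d,C),int)*4
cv2.imwrite('pics/c5.png',im[u[1]-280:u[1]+200,u[0]-250:u[0]+250])
e=cv2.resize(cv2.imread('pics/s3.png')[110:230,170:290],None,fx=5,fy=5,interpolation=cv2.INTER_CUBIC);cv2.imwrite('pics/c3.png',e)
```

```text
[0.4611 0.1264 0.212 ] [0.462  0.1265 0.2133]
```

View pics/c5.png

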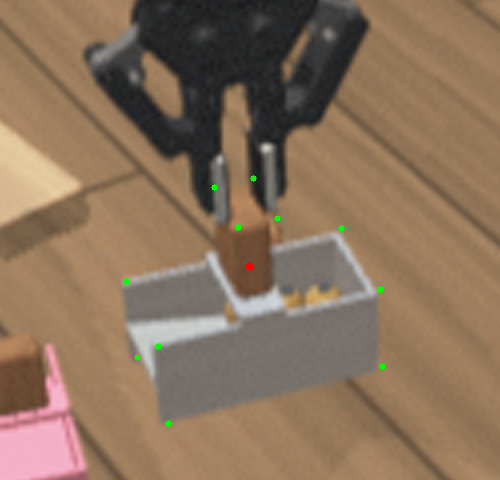

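View pics/c3.png

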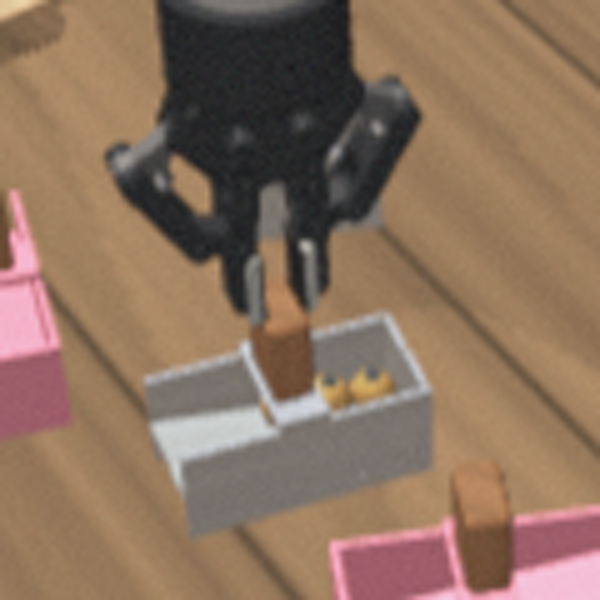

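The scoop's corners match the prediction within about 2 mm, so the scoop is level and gripped deep enough. Next I'll carry it to the pan.

Run:
```python
from h import *
np.set_printoptions(precision=3,suppress=True)
y=105.; u=np.array([np.cos(np.radians(y)),np.sin(np.radians(y))]); L=PAN-.02*u
ctrl.movel(*pose_lip([*L,.19],y,0),rate=.14)
ctrl.movel(*pose_lip([*L,.165],y,6),rate=.05)
print(ctrl.get_grip_width(),ctrl.get_force(),ctrl.get_clock())
snap('side','s6.png');snap('top','t6.png')
cv2.imwrite('pics/m6.png',np.hstack([cv2.imread('pics/s6.png')[80:384,250:512],cv2.imread('pics/t6.png')[40:344,250:512]]))
```

```text
0.016583214288864407 [-0.427  0.129 -4.295] 12.3667
```

View pics/m6.png

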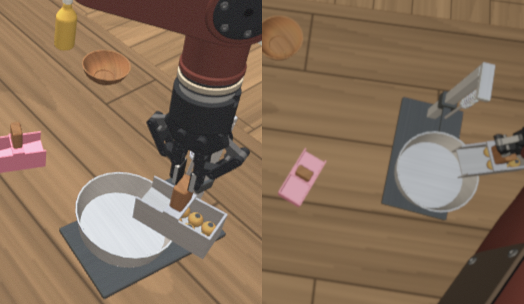

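The nose is over the pan (lip at about (460,160) in the right crop) and the balls are still at the back. Starting the pour.

Run:
```python
from h import *
np.set_printoptions(precision=3,suppress=True)
y=105.; u=np.array([np.cos(np.radians(y)),np.sin(np.radians(y))]); L=PAN-.02*u
for t in (12,16,20,24,28,32,36,40,45):
    z=np.interp(t,[6,12,30],[.165,.15,.125])
    ctrl.movel(*pose_lip([*L,z],y,t),rate=.04)
    if t>=20: ctrl.wait(.25)
    print(t,ctrl.get_grip_width(),ctrl.get_force(),ctrl.get_clock())
ctrl.wait(.8)
print(ctrl.get_force())
snap('side','s7.png');snap('top','t7.png')
cv2.imwrite('pics/m7.png',np.hstack([cv2.imread('pics/s7.png')[80:384,250:512],cv2.imread('pics/t7.png')[40:344,250:512]]))
```

```text
12 0.016890416401416787 [-0.828  0.002 -5.221] 12.8917
16 0.016069566949765208 [ 0.773  0.165 -4.54 ] 13.15
20 0.016317981060183527 [-0.584  0.955 -3.559] 13.6667
24 0.016347440149672734 [ 0.53  -0.876 -1.321] 14.1917
28 0.01639333741740769 [-0.236 -1.178 -1.883] 14.725
32 0.01654856257896477 [ 0.416 -0.547 -2.017] 15.2333
36 0.01657806791892387 [-0.237  0.042 -1.574] 15.75
40 0.016059824907724143 [-0.384 -0.514 -2.209] 16.2667
45 0.016474089594438027 [ 0.035  0.724 -2.672] 16.8167
[ 0.314 -0.002 -2.237]
```

View pics/m7.png

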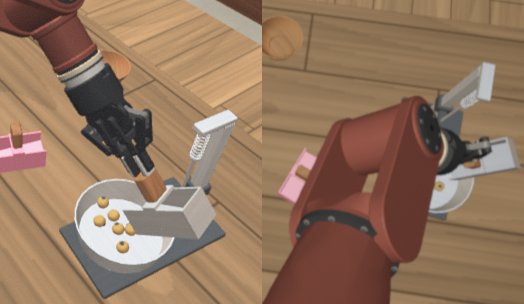

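I count six balls in the pan, at (103,202), (99,221), (113,215), (118,228), (130,229) and (122,246) in the left crop, and the force drop of about 2.8 N agrees. Next I'll retract and go back to the original spot.

Run:
```python
from h import *
np.set_printoptions(precision=3,suppress=True)
y=105.; u=np.array([np.cos(np.radians(y)),np.sin(np.radians(y))]); L=PAN-.02*u
ctrl.movel(*pose_lip([*L,.16],y,45),rate=.06)
ctrl.movel(*pose_lip([*L,.19],y,20),rate=.08)
ctrl.movel(*pose_lip([*L,.205],y,0),rate=.08)
ctrl.movel(*pose([*SC,.20],YAW),rate=.16)
ctrl.movel(*pose([*SC,.075],YAW),rate=.1)
print(ctrl.get_grip_width(),ctrl.get_force(),ctrl.get_clock())
d=snap('side','s8.png')
Rs=R.from_euler('Z',YAW,degrees=True).as_matrix(); C=np.array([*SC,.075])
im=cv2.resize(d['image'][:,:,::-1],None,fx=4,fy=4,interpolation=cv2.INTER_CUBIC)
for q in [(58,28,0),(58,-28,0),(-58,28,0),(-58,-28,0),(58,28,-50),(-58,28,-50),(58,-28,-50)]:
    v=proj(d,C+Rs@(np.array(q)/1000)); cv2.circle(im,(int(4*v[0]+2),int(4*v[1]+2)),3,(0,255,0),-1)
v=np.array(proj(d,C),int)*4
a=im[v[1]-280:v[1]+200,v[0]-200:v[0]+200]
b=cv2.resize(d['image'][220:380,290:425,::-1],None,fx=2.9,fy=3,interpolation=cv2.INTER_CUBIC)
cv2.imwrite('pics/m8.png',np.hstack([a,b[:480,:390]]))
# rim ellipse check: where rim centre projects at 0.11 / 0.09
print(proj(d,[*PAN,.11]),proj(d,[*PAN,.09]))
for m in viewer.mark_of('side','pan_mouth'): print(m)
```

```text
0.016482606749626486 [-0.017  0.495 -1.757] 24.375
[np.float64(378.0588416797922), np.float64(290.33944846829297)] [np.float64(376.15789466073494), np.float64(296.9857871969779)]
{'at': [373.7, 297.5], 'p': 0.93}
```

View pics/m8.png

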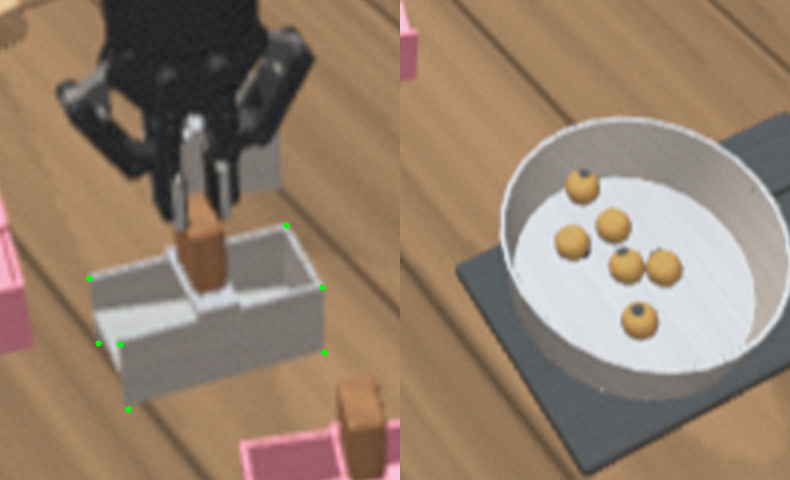

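The scoop is empty and level, its corners match, and all six balls are in the lowered pan (mark at row 297.5; 297 is predicted for "down"). I'll lower it until contact, then let go.

Run:
```python
from h import *
np.set_printoptions(precision=3,suppress=True)
f0=np.mean([ctrl.get_force()[2] for _ in range(1)])
ctrl.movel(*pose([*SC,.054],YAW),rate=.05)
for z in np.arange(.053,.0455,-.001):
    ctrl.movel(*pose([*SC,z],YAW),rate=.02); ctrl.wait(.1); f=ctrl.get_force()
    print(round(z,4),f)
    if f[2]>3: break
fingers.open_jaws(); ctrl.wait(.3)
print(ctrl.get_force())
p=ctrl.get_position()
ctrl.movel([p[0],p[1],p[2]+.05],rate=.06)
ctrl.movel([p[0],p[1],.25],rate=.15)
j=list(ctrl.get_joints()); j[0]+=.9; ctrl.movej(j); ctrl.wait(.3)
print(ctrl.get_clock(),ctrl.get_force())
D={c:snap(c,c[0]+'9.png') for c in('side','top')}
for c in D:
    for l in('scoop_center','pan_mouth'):
        print(c,l,[(m['at'],round(m['p'],2)) for m in viewer.mark_of(c,l)])
cv2.imwrite('pics/m9.png',cv2.resize(np.hstack([cv2.imread('pics/s9.png')[100:384,130:512],cv2.imread('pics/t9.png')[60:344,130:512]]),None,fx=1.04,fy=1.04))
```

```text
0.053 [-0.09   0.064 -1.784]
0.052 [ 0.421  0.32  -1.345]
0.051 [-0.112  0.592 -0.958]
0.05 [-3.165 -0.128  2.778]
0.049 [-4.918 -0.61   7.92 ]
[ 0.265  0.043 -0.545]
31.6583 [ 0.063 -0.276  0.14 ]
side scoop_center [([161.9, 167.3], 0.78), ([226.6, 185.3], 0.76), ([266.8, 221.4], 0.59)]
side pan_mouth [([375.2, 295.8], 0.67)]
top scoop_center [([227.1, 211.4], 0.85), ([155.8, 237.3], 0.82), ([288.7, 213.8], 0.78)]
top pan_mouth [([419.8, 210.6], 0.77)]
```

View pics/m9.png

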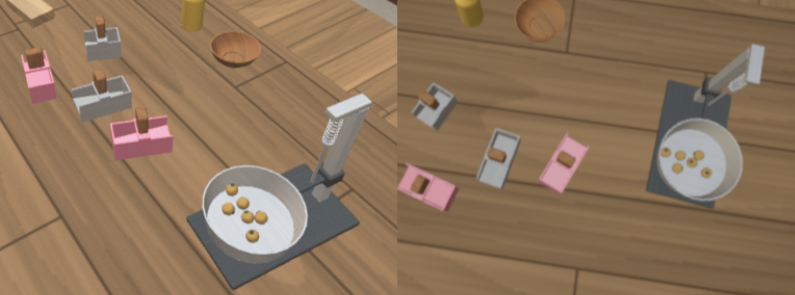

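The scoop stands upright at its original spot, the arm is clear, and the six balls lie in the pan. A quick pan-height check, then I'll hand in.

Run:
```python
from h import *
np.set_printoptions(precision=4,suppress=True)
D={c:snap(c,c[0]+'10.png') for c in('side','top')}
m={c:viewer.mark_of(c,'pan_mouth')[0]['at'] for c in D}
print(tri(D['side'],m['side'],D['top'],m['top']))
print(tri(D['side'],(226.6,185.3),D['top'],(227.1,211.4)))
order.job_done()
```

```text
(array([ 0.5231, -0.285 ,  0.0778]), np.float64(0.0009962945453157316))
(array([0.4601, 0.1255, 0.0557]), np.float64(0.001802544198401904))
the job is handed in; nothing more can be done
```

I gripped the scoop by its wooden handle, carried it level to the pan and tipped it to 45° over it. All six balls went in. I then set the scoop back upright where it started, let go, swung the arm clear and handed the job in. The robot clock read about 32 s, against the 64 s limit.

Last checks:
- **Balls:** all six show in the pan in both cameras, and none fell elsewhere. The wrist force dropped by about 2.8 N, which matches six balls.
- **Pan:** it is down. Triangulation put the rim at about 78 mm, against 90 mm expected on the stop and 110 mm when empty. That is 12 mm lower than it can really be, so I count it as measurement noise. An earlier single-camera reading (row 297.5, with 297 predicted) also fits "down".
- **Scoop:** it stands upright in both pictures with its centre measured at about 56 mm (limits 40–60, true value about 50), roughly 0.41 m from the pan.
- **Contact:** wrist force was close to zero with the arm clear. The highest reading I took was about 9 N, when setting the scoop down.

No check failed.

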